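Change the clamp bar of a skate holder and hold it down for the nuts

TASK

Swap the clamp bars of the green skate holder: lay the worn dark one from its two studs flat in the blue tray, and set the new bright silvery one from the tray on the holder, both studs through its holes. Then be my third hand: press the new bar down, level, against its two springs with a steady 10 N or so (about a centimetre of travel, never squashing the springs solid) and finish while still gripping and pressing it, so that I can start the nuts. Leave everything else on the bench alone.

Things in the scene. Friction and masses are not known exactly. Their poses are not given: they have to be found in the camera images.
- skate_holder: Green cast holder, fixed; foot 66 x 190 x 18 mm, long side along y. Origin: centre of underside, on the bench; z up. Two upright steel studs, 9 mm diameter, at y = +50 and -50 mm (x = 0); tips 69 mm above the bench, the top 7 mm tapers to 3.6 mm. Round each a coil spring carries a 27 mm washer on which the bar rests. A lower jaw 16 x 56 mm stands between them up to 33 mm.
- holder_centre (a point): Point midway between the studs, level with the washers' upper faces when the springs are unloaded (56 mm above the bench). A bar fitted on the studs has its origin on the vertical line through it; its own weight presses the springs down about 2 mm. Axes as the holder's.
- spring_left (a joint): Compression in m of the spring at the holder's +y stud: 0 unloaded, grows as the washer goes down, 0.020 is coil-bound (solid). Each spring has 0.6 N per mm, so the two together 1.2 N per mm.
- spring_right (a joint): The same for the spring at the holder's -y stud.
- worn_bar: Worn bar, dark steel with rusty patches, 0.28 kg; starts on the studs, nuts off: lifts straight up. Plate 42 (x) x 150 (y) x 10 mm with two 14 mm through holes at y = +50 and -50 mm; on top in the middle an upright rib 14 mm wide (x), 56 mm long (y), top 28 mm above the underside: grip across it, fingertips just above the plate. Origin: centre of the underside; z up.
- new_bar: New bar, bright silvery aluminium, same shape, size, weight and origin as worn_bar, same either way round; starts flat in the tray, rib up, about 34 mm to the +x side of the tray's middle, so that the -x half is free.
- spares_tray: Blue shallow tray, 160 mm (x) x 200 mm (y) x 18 mm outside, walls and floor 4 mm thick, fixed to the bench; both bars fit in side by side, parallel to its y. Origin: centre of its underside; z up.
- caliper: Steel caliper, 204 mm long, loose bystander at the left; leave alone. Origin: centre of its underside.
- screwdriver_red: Screwdriver with a red handle, 212 mm long, loose bystander at the front right; leave alone. Origin: centre of its underside.
- honing_stone: Green honing stone, 25 x 100 x 12 mm, loose bystander at the back; leave alone. Origin: centre of its underside.
- lace_spool: Spool of white lace with black ends, 56 mm diameter, 48 mm high, loose bystander at the right; leave alone. Origin: centre of its underside.
Not all that is in view belongs to the job. Leave any yellow look-alike of the new_bar alone.

How it is judged (in metres and radians):
At the end, for the whole second after the job is handed in: New bar on both studs (6 mm, 0.12 rad, level to 0.08 rad), held by the fingers, still; each spring down 6 to 16.5 mm; 7.5 to 20 N between bar and holder (weight included) through the last second; worn bar flat in the tray, let go (horizontal distance between new_bar and holder_centre below 0.006 m and angle between the y axis of new_bar and the y axis of skate_holder, either way round below 0.12 rad and angle between new_bar's own z axis and vertical below 0.08 rad and value of joint spring_left between 0.006 and 0.0165 m and value of joint spring_right between 0.006 and 0.0165 m and contact force between new_bar and skate_holder between 7.5 and 20 N and contact force between the fingers and new_bar above 2 N and linear speed of each of new_bar, worn_bar below 0.01 m/s and x of worn_bar in the frame of spares_tray between -0.062 and 0.062 m and y of worn_bar in the frame of spares_tray between -0.03 and 0.03 m and height (world z) of worn_bar below 0.009 m and angle between worn_bar's own z axis and vertical below 0.06 rad and contact force between each of the arm, the fingers and worn_bar below 0.1 N); the arm keeps its last pose, push and grip.
It fails at once if a spring was squashed solid (pressed past 19.5 mm) (value of joint any of spring_left, spring_right above 0.0195 m).
It fails at once if a bystander was moved more than 25 mm (distance of any of caliper, screwdriver_red, honing_stone, lace_spool from where it was at the start of the episode above 0.025 m).
It also fails if it takes over 48 s, if anything falls off the work surface, if the arm or the gripper's body presses on something with over 40 N, if the wrist force passes 120 N, or if a joint passes its speed limit or range.

ROBOT

A 6-joint arm with a two-finger parallel gripper is mounted at the origin on a cart in front of the work surface, level with it; the furniture and walls round the work are solid. World frame = base frame: x ahead of the robot, y to its left, z up, the work surface at z = 0. Lengths are in mm, angles in rad, forces in N, time in s.
With the tool pointing down it reaches from about 225 to 875 mm from the base axis. Payload 3.4 kg.
Tool frame: the origin (TCP) lies at the very end of the fingers, on their centre line; the grasp point (between the pads) lies 19 mm behind it; z points along the fingers, y is the line along which they close (so a half turn about z gives the same grasp; the last joint's range is limited). The gripper opens to 85 mm and grips with 20 to 120 N. Pads are 22 mm wide; open, the fingers measure 114 mm over their backs; the gripper's body (76 mm by 85 mm) begins 54 mm behind the grasp point. The pads swing forward as they close: fully open they stand 13 mm farther back than shut.
Start: joints at [-1.266, 0.276, 1.505, -0, 1.361, -0.121], TCP at [237.507, -523.692, 231.328] pointing down, gripper open.
Joint ranges: [-2.89, 2.89], [-0.75, 2.08], [0.22, 2.7], [-1.18, 4.32], [0.11, 2.71], [-2.7, 2.7]. Speed limits (rad/s): [2.57, 2.57, 3.14, 3.14, 3.14, 3.14].

INTERFACE

Orientations are given as a rotation vector (axis times angle).
In Python, from cell import get_state, camera, finish_job gives the robot as it stands.
- The arm moves only by the shell command python3 -m inch 'ROWS' [FORCE]. ROWS is JSON, one flat list of numbers, 7 for each row, row after row: the shift along the world's x, y, z in cm, then the turn, a rotation vector about the world's x, y, z in rad, then the finger opening in cm, from 0 to 8.54. A call has 1 to 12 rows; each row shifts and turns the commanded pose from where the row before left it; what a row does not reach is not made up. A row lasts 1/8 s, in which the tool goes at most 62.5 mm and 10.7 degrees, less where a joint would pass 70% of its speed; a pose out of reach is approached as far as the arm can. A call is refused whole if a number of a shift passes 6.25 or a number of a turn 0.188, either way. A call with a gripper value outside its range is refused whole. The fingers move at their own pace and stop on an object; FORCE is the grip in N (left out, the last holds). Time passes only in rows, so rows that do not move let the fingers close. It gives the time, the measured TCP pose, the force, the opening and the grip force at its end, in the units of the state.
- get_state(): the state, without advancing time (a new reading comes with each control period).
- camera(name): name is "scene" or "top" or "wrist"; returns a dict with "frame" (400x640x3 uint8, red, green, blue), "intrinsics" (3x3 intrinsics, pixels), "T" (4x4, takes a point from camera to world coordinates). Camera axes: x right, y down, z forward; pixel columns grow to the right and rows downward; lengths in mm; the calibration is good to about 2 mm. A picture is of the moment at which its call begins. There is no depth.
- finish_job(): hands the job in; it is judged then, once.
The state is a dict: "time": time; "joint_positions": joint angles; "joint_velocities": joint speeds; "effort": joint torques, N m; "tool_pos": TCP position; "orientation": TCP orientation; "ft_force": force on the tool from outside, world axes, zero at the start; "ft_torque": the same for the moment, N m; "opening": finger opening in mm; "grasp_force": force on a finger pad.
Only numpy, scipy, OpenCV 4.12 (cv2) and the standard library are available. Lean on these libraries where they do the work, as an engineer would, in place of code of your own. Each camera call takes 0.05 s, during which the arm holds its last target. There are 200 camera calls.

## Working session

There is one attempt and no reset: what is moved stays moved. The work goes in short steps, Python scripts to look and compute and a shell command to move; the robot and the scene stay as the last step left them, time stands still between calls to the robot, and variables do not carry over. Pictures are saved under pics/ and viewed, at most 10 in all, crops included, and the job is handed in when it is done.

```bash
mkdir -p pics; ls; cat > h.py <<'E'
import numpy as np, cv2
from cell import get_state, camera
def ray(c,u,v):
    K=np.array(c["intrinsics"]);T=np.array(c["T"])
    d=T[:3,:3]@np.linalg.inv(K)@[u,v,1]; return T[:3,3],d/np.linalg.norm(d)
def onz(c,u,v,z):
    o,d=ray(c,u,v); return o+d*(z-o[2])/d[2]
def tri(rs):
    A=sum(np.eye(3)-np.outer(d,d) for o,d in rs); b=sum((np.eye(3)-np.outer(d,d))@o for o,d in rs)
    p=np.linalg.solve(A,b); return p,[np.linalg.norm((np.eye(3)-np.outer(d,d))@(p-o)) for o,d in rs]
def proj(c,p):
    T=np.array(c["T"]);q=np.array(c["intrinsics"])@(T[:3,:3].T@(np.array(p)-T[:3,3]));return q[:2]/q[2]
E
python3 - <<'E'
from h import *
import pickle
for n in("scene","top","wrist"):
    c=camera(n);cv2.imwrite(f"pics/{n}0.png",c["frame"][:,:,::-1]);pickle.dump(c,open(n+"0.pkl","wb"))
    print(n,np.round(c["T"],3).tolist(),np.round(c["intrinsics"],1).tolist())
print(get_state())
E
```

```text
pics
scene [[-0.537, -0.544, 0.645, -165.69], [-0.844, 0.365, -0.394, 460.328], [-0.021, -0.756, -0.654, 839.067], [0.0, 0.0, 0.0, 1.0]] [[403.6, 0.0, 318.8], [0.0, 403.6, 195.2], [0.0, 0.0, 1.0]]
top [[-0.016, -0.996, 0.084, 450.764], [-1.0, 0.015, -0.01, 26.489], [0.009, -0.084, -0.996, 1479.078], [0.0, 0.0, 0.0, 1.0]] [[520.2, 0.0, 314.9], [0.0, 520.2, 201.5], [0.0, 0.0, 1.0]]
wrist [[0.414, -0.865, -0.282, 309.204], [-0.91, -0.394, -0.126, -489.92], [-0.002, 0.309, -0.951, 372.53], [0.0, 0.0, 0.0, 1.0]] [[346.8, 0.0, 315.0], [0.0, 346.8, 195.8], [0.0, 0.0, 1.0]]
{'time': 0.15, 'joint_positions': array([-1.26601904e+00,  2.76465913e-01,  1.50582178e+00,  7.92004806e-06,
        1.36070201e+00, -1.20987418e-01]), 'joint_velocities': array([-0.00086831, -0.00086764, -0.00317285,  0.00010037, -0.00174384,
        0.00143073]), 'effort': array([ 2.37907072e-03, -4.17141759e+01, -2.46032381e+01, -1.47578753e-04,
        7.60422146e-03,  1.78543286e-05]), 'tool_pos': array([ 237.37350839, -523.29598058,  230.63738209]), 'orientation': array([-3.06931443e+00, -6.63452991e-01,  1.89180318e-04]), 'ft_force': array([-1.05525648, -0.30905163,  1.19278197]), 'ft_torque': array([-0.01791629,  0.02134443,  0.01275617]), 'grasp_force': 0.0, 'opening': 85.26723478184473}
```

View pics/scene0.png

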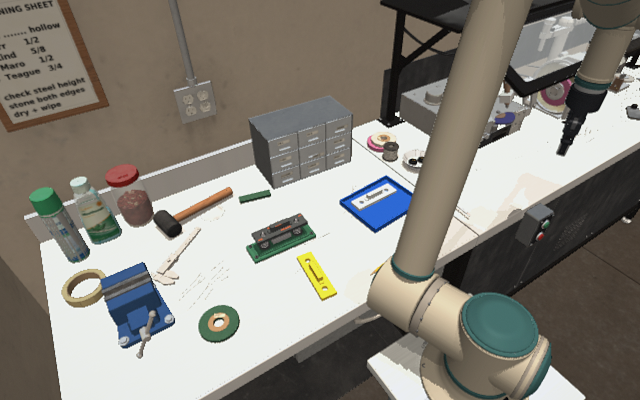

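View pics/top0.png

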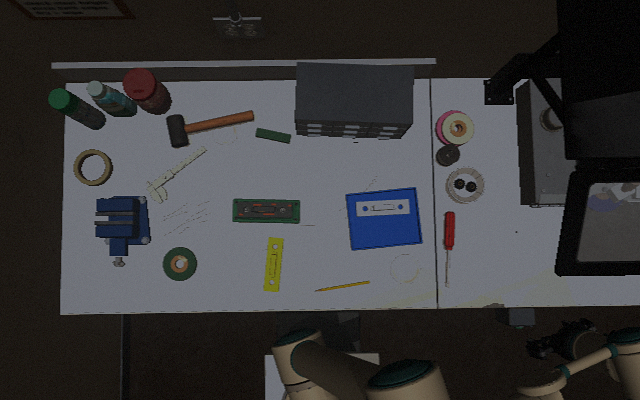

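The scene view shows the holder with the dark bar at about (281,236) and the blue tray with the silver bar at (378,198). The top view shows the holder at (266,210), the tray at (384,219), the silver bar at (383,208) and the yellow decoy at (274,264). Next I'll look at enlarged crops.

```bash
python3 - <<'E'
from h import *
import pickle
t=pickle.load(open("top0.pkl","rb"));s=pickle.load(open("scene0.pkl","rb"))
def crop(c,x,y,w,h,k): return cv2.resize(c["frame"][y:y+h,x:x+w,::-1],None,fx=k,fy=k,interpolation=cv2.INTER_CUBIC)
a=np.hstack([crop(t,226,185,80,50,5),crop(t,340,180,80,50,5)]);b=np.hstack([crop(s,241,205,80,60,5),crop(s,335,170,80,60,5)])
cv2.imwrite("pics/c0.png",np.vstack([np.clip(a*1.6,0,255).astype(np.uint8),b]))
# tray outline, holder outline from top
f=cv2.cvtColor(t["frame"],cv2.COLOR_RGB2HSV)
def big(m,x0,x1,y0,y1):
    k=np.zeros_like(m);k[y0:y1,x0:x1]=m[y0:y1,x0:x1]
    cs,_=cv2.findContours(k,cv2.RETR_EXTERNAL,cv2.CHAIN_APPROX_NONE);return max(cs,key=cv2.contourArea)
tr=big(cv2.inRange(f,(105,120,40),(130,255,255)),330,440,170,260)
ho=big(cv2.inRange(f,(55,60,10),(95,255,255)),220,310,190,230)
nb=big(cv2.inRange(f,(0,0,70),(180,70,255)),352,416,193,222)
for n,c,z in(("tray",tr,18),("holder",ho,18),("new",nb,14)):
    b=cv2.boxPoints(cv2.minAreaRect(c));p=np.array([onz(t,u,v,z) for u,v in b])
    e=p[1]-p[0],p[2]-p[1];l=max(e,key=np.linalg.norm)
    print(n,b.round(1).tolist(),p.mean(0).round(1),[np.linalg.norm(x).round(1) for x in e],np.degrees(np.arctan2(l[1],l[0])).round(2))
E
```

```text
tray [[345.5, 193.8000030517578], [416.1000061035156, 186.39999389648438], [422.1000061035156, 242.8000030517578], [351.3999938964844, 250.1999969482422]] [ 523.5 -181.3   18. ] [np.float64(201.3), np.float64(159.8)] -84.82
holder [[233.0, 199.0], [299.0, 199.0], [299.0, 222.0], [233.0, 222.0]] [550.1 149.8  18. ] [np.float64(185.8), np.float64(64.8)] -90.86
new [[355.3999938964844, 201.5], [408.29998779296875, 198.60000610351562], [409.1000061035156, 213.1999969482422], [356.20001220703125, 216.10000610351562]] [ 554.3 -178.3   14. ] [np.float64(150.0), np.float64(41.5)] -87.76
```

View pics/c0.png

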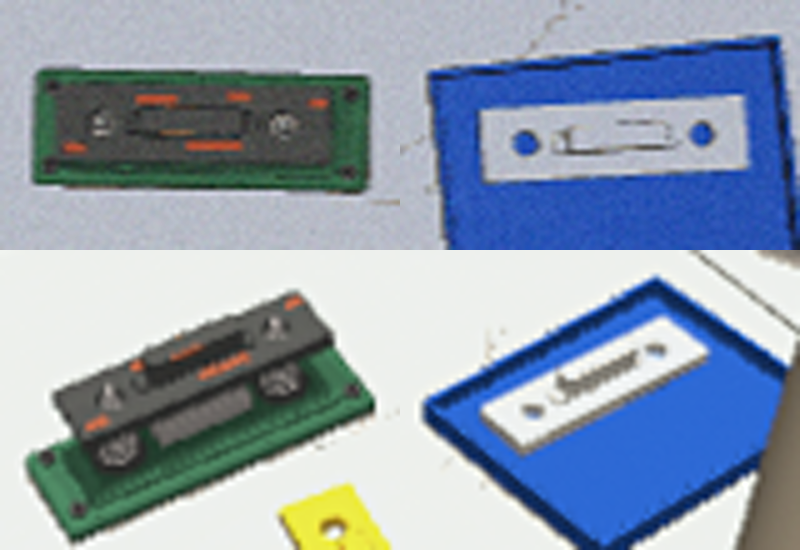

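The enlarged crops show the stud tips at top-view px (246.4,209.6) and (282.6,210.2), and the silver bar's holes at (365.4,208.4) and (400.2,206.8). I'll triangulate these against the scene view.

```bash
python3 - <<'E'
from h import *
import pickle
from scipy.spatial.transform import Rotation as R
t=pickle.load(open("top0.pkl","rb"));s=pickle.load(open("scene0.pkl","rb"))
for n,a,b in(("stud+",(246.4,209.6),(263,231.5)),("stud-",(282.6,210.2),(296,218.3)),("hole+",(365.4,208.4),(361.6,202.2)),("hole-",(400.2,206.8),(386.2,190))):
    p,r=tri([ray(t,*a),ray(s,*b)]);print(n,p.round(1),np.round(r,1))
for u,v in((246.4,209.6),(282.6,210.2)):print(onz(t,u,v,68))
for u,v in((365.4,208.4),(400.2,206.8)):print(onz(t,u,v,12))
st=get_state();M=R.from_rotvec(st["orientation"]).as_matrix();print(M.round(3))
w=pickle.load(open("wrist0.pkl","rb"));T=np.eye(4);T[:3,:3]=M;T[:3,3]=st["tool_pos"]
print((np.linalg.inv(T)@w["T"]).round(3))
E
```

```text
stud+ [549.9 198.7  71.2] [0.3 0.3]
stud- [546.6 100.4  69.4] [0.1 0.1]
hole+ [ 552.2 -131.3    8.9] [0.3 0.3]
hole- [ 555.  -230.4    9.3] [0.6 0.6]
[549.9185414  198.76633389  68.        ]
[546.80082603 100.54468077  68.        ]
[ 552.17623744 -130.6936051    12.        ]
[ 555.22886832 -229.41876231   12.        ]
[[ 0.911  0.413 -0.   ]
 [ 0.413 -0.911  0.001]
 [ 0.    -0.001 -1.   ]]
[[ 1.00000e-03 -9.51000e-01 -3.09000e-01  7.92270e+01]
 [ 1.00000e+00  1.00000e-03  0.00000e+00 -9.26000e-01]
 [ 0.00000e+00 -3.09000e-01  9.51000e-01 -1.41877e+02]
 [ 0.00000e+00  0.00000e+00  0.00000e+00  1.00000e+00]]
```

Triangulated heights agree with the text: stud tips about 70 mm, new bar top about 10–14 mm. The holder centre is about (548,150), turned −1.9°, and the new bar is at about (554,−180), turned +2°. I'm moving over the holder.

```bash
python3 -m inch '[2.59,5.61,-0.33,0,0,0.0927,8.5, 2.59,5.61,-0.33,0,0,0.0927,8.5, 2.59,5.61,-0.33,0,0,0.0927,8.5, 2.59,5.61,-0.33,0,0,0.0927,8.5, 2.59,5.61,-0.33,0,0,0.0927,8.5, 2.59,5.61,-0.33,0,0,0.0927,8.5, 2.59,5.61,-0.33,0,0,0.0927,8.5, 2.59,5.61,-0.33,0,0,0.0927,8.5, 2.59,5.61,-0.33,0,0,0.0927,8.5, 2.59,5.61,-0.33,0,0,0.0927,8.5, 2.59,5.61,-0.33,0,0,0.0927,8.5, 2.59,5.61,-0.33,0,0,0.0927,8.5]'
python3 -m inch '[0,0,0,0,0,0,8.5,0,0,0,0,0,0,8.5]'
python3 - <<'E'
from h import *
import pickle
c=camera("wrist");pickle.dump(c,open("w1.pkl","wb"));cv2.imwrite("pics/w1.png",c["frame"][:,:,::-1]);print(get_state()["ft_force"])
for p in((550,198.7,69),(546.7,100.5,69)):print(proj(c,p))
E
```

```text
time: 1.65
tool_pos: [548.8, 151.5, 191.4]
orientation: [2.253, 2.189, -0.0]
ft_force: [0.1, 0.4, 0.1]
opening: 85.1
grasp_force: 0.0
time: 1.9
tool_pos: [547.6, 149.2, 191.2]
orientation: [-2.257, -2.185, 0.003]
ft_force: [-0.5, 0.2, -0.0]
opening: 85.0
grasp_force: 0.0
[-0.33947011  0.34746877  0.95043562]
[316.97366609 125.55941859]
[316.44449644 244.24560527]
```

View pics/w1.png

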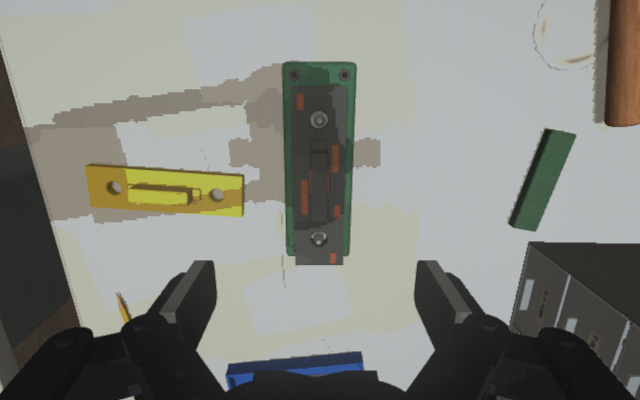

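The wrist view shows the stud tips at px (319,119) and (319,239), a few mm from the prediction in y. I'll go lower, look again and triangulate.

```bash
python3 -m inch '[0,0,-3.5,0,0,0,5,0,0,-3.5,0,0,0,5,0,0,0,0,0,0,5,0,0,0,0,0,0,5]'
python3 - <<'E'
from h import *
import pickle
c=camera("wrist");pickle.dump(c,open("w2.pkl","wb"))
f=c["frame"][:,:,::-1];cv2.imwrite("pics/w2.png",np.hstack([cv2.resize(f[:, 220:420],None,fx=1.5,fy=1.5,interpolation=cv2.INTER_CUBIC)]))
E
```

```text
time: 2.45
tool_pos: [549.0, 148.6, 123.1]
orientation: [2.258, 2.182, 0.002]
ft_force: [0.0, 0.2, 0.7]
opening: 50.0
grasp_force: 0.0
```

View pics/w2.png

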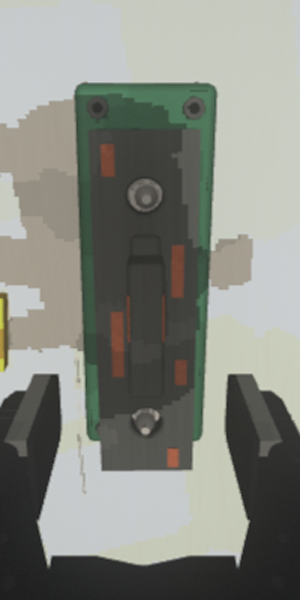

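The closer view shows the stud tips at full-image px (318,132) and (317.3,282.7), with the rib centred on column about 317. Triangulating over all views.

```bash
python3 - <<'E'
from h import *
import pickle
L=lambda n:pickle.load(open(n+".pkl","rb"))
t,s,a,b=map(L,("top0","scene0","w1","w2"))
for n,q in(("+",((246.4,209.6),(263,231.5),(319,119.5),(318,132))),("-",((282.6,210.2),(296,218.3),(319,239),(317.3,282.7)))):
    rs=[ray(c,*p) for c,p in zip((t,s,a,b),q)]
    print(n,"all",*map(lambda x:np.round(x,1),tri(rs)),"wrist",tri(rs[2:])[0].round(1))
    for c,p in zip((t,s,a,b),q):print("   z68",onz(c,*p,68).round(1))
# foot top edges and rib in w2 at rib height and foot height
for x,y,z in((78,250,18),(215,250,18),(128,330,82),(163,330,82),(95,300,64),(193,300,64)):
    print((x,z),onz(b,220+x/1.5,y/1.5,z).round(1))
print(get_state()["tool_pos"],get_state()["joint_positions"].round(2))
E
```

```text
+ all [551.3 200.7  69. ] [2.4 2.3 2.5 2. ] wrist [551.8 205.1  88.6]
   z68 [549.9 198.8  68. ]
   z68 [553.  197.9  68. ]
   z68 [551.6 203.   68. ]
   z68 [552.2 202.3  68. ]
- all [548.5 101.3  64.9] [1.6 3.  1.9 1.6] wrist [548.9 103.8  65.9]
   z68 [546.8 100.5  68. ]
   z68 [547.9  99.6  68. ]
   z68 [549.  104.8  68. ]
   z68 [548.9 105.1  68. ]
(78, 18) [518.3 171.7  18. ]
(215, 18) [584.8 169.5  18. ]
(128, 82) [543.5 154.9  82. ]
(163, 82) [556.7 154.4  82. ]
(95, 64) [529.8 161.2  64. ]
(193, 64) [569.8 159.9  64. ]
[549.45807971 148.90655017 123.53443711] [ 0.14  0.35  1.69 -0.    1.11  0.18]
```

The rib centre is at x about 550 and y about 151.5; its measured width of 13 mm and the 40 mm plate match the text. I'll descend and grip.

```bash
python3 -m inch '[0.05,0.25,-2.8,0,0,0,5,0,0,-2,0,0,0,5,0,0,-0.7,0,0,0,5,0,0,0,0,0,0,5]' 
python3 -m inch '[0,0,0,0,0,0,1,0,0,0,0,0,0,1,0,0,0,0,0,0,1,0,0,0,0,0,0,1,0,0,0,0,0,0,1]' 50
python3 - <<'E'
from h import *
import pickle
c=camera("wrist");pickle.dump(c,open("w3.pkl","wb"))
print([get_state()[k] for k in("tool_pos","orientation","ft_force","ft_torque","opening")])
cv2.imwrite("pics/w3.png",cv2.resize(c["frame"][:, 200:440,::-1],None,fx=1.5,fy=1.5,interpolation=cv2.INTER_CUBIC))
E
```

```text
time: 3.0
tool_pos: [549.4, 152.0, 67.5]
orientation: [2.257, 2.184, 0.002]
ft_force: [-0.7, 0.1, 0.7]
opening: 50.0
grasp_force: 0.0
time: 3.62
tool_pos: [549.5, 152.1, 67.1]
orientation: [2.257, 2.184, 0.002]
ft_force: [0.8, 0.1, 0.8]
opening: 12.4
grasp_force: 51.9
[array([549.49675904, 152.07590256,  67.01656062]), array([2.25665424e+00, 2.18425235e+00, 1.90663460e-03]), array([1.24340632, 0.73283067, 1.09938698]), array([-0.01339876, -0.29302973,  0.0321854 ]), 12.23860578166453]
```

View pics/w3.png

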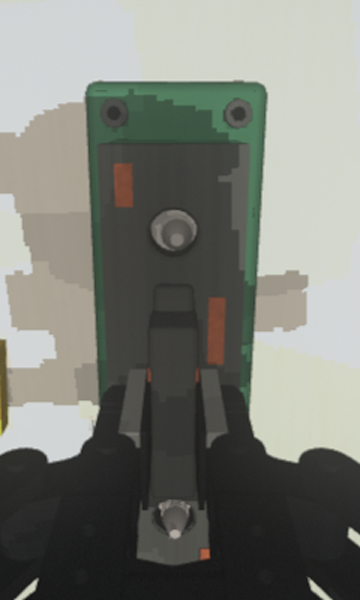

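The fingers grip the worn bar's rib, and both studs still stand through the holes; the upper stud is at crop (177,232) and the bar end at crop row 143. I'm lifting and carrying it towards the tray.

```bash
python3 -m inch '[0,0,1,0,0,0,1,0,0,2.5,0,0,0,1,0,0,2.5,0,0,0,1,-1.03,-5.6,0,0,0,0.0207,1,-1.03,-5.6,0,0,0,0.0207,1,-1.03,-5.6,0,0,0,0.0207,1,-1.03,-5.6,0,0,0,0.0207,1,-1.03,-5.6,0,0,0,0.0207,1,-1.03,-5.6,0,0,0,0.0207,1,0,0,0,0,0,0,1,0,0,0,0,0,0,1,0,0,0,0,0,0,1]'
python3 - <<'E'
from h import *
import pickle
for n in("wrist","top"):
    c=camera(n);pickle.dump(c,open(n+"4.pkl","wb"))
    cv2.imwrite(f"pics/{n}4.png",c["frame"][:,:,::-1])
    if n=="wrist": print([proj(c,p).round(0) for p in((442,-92,18),(603,-106,18),(552,-130,14))])
E
```

```text
time: 5.18
tool_pos: [486.7, -182.4, 126.5]
orientation: [-2.115, -2.321, -0.0]
ft_force: [-0.5, 0.3, -4.2]
opening: 12.2
grasp_force: 51.4
[array([262.,  61.]), array([491., 106.]), array([412., 132.])]
```

View pics/wrist4.png

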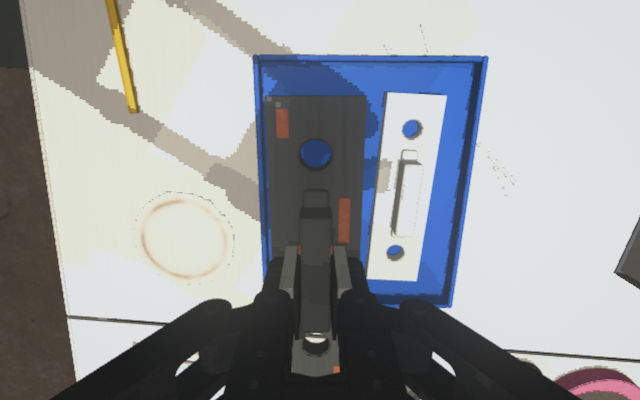

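The wrist view shows the worn bar held with its hole at (316,154), over the tray's free −x half. The tray's +y corners are at (255,57) and (487,57), and the new bar's holes at (412,129) and (395,252).

```bash
python3 - <<'E'
from h import *
import pickle
c=pickle.load(open("wrist4.pkl","rb"));b=pickle.load(open("w3.pkl","rb"))
for p in((255,57),(487,57),(450,305),):print("corner",onz(c,*p,18).round(1))
for p in((412,129),(395,252)):print("hole",onz(c,*p,13).round(1))
e=np.radians(5.2);C=np.array([np.cos(e),np.sin(e)]);D=np.array([-np.sin(e),np.cos(e)])
A=onz(c,255,57,18)[:2];B=onz(c,487,57,18)[:2];g=np.arctan2(*(B-A)[::-1]);print("tray yaw",np.degrees(g))
D=np.array([-np.sin(g),np.cos(g)]);m=(A+B)/2-100*D;print("tray centre",m)
# rib edges of new bar at z=32: cols
r=onz(c,404,160,32),onz(c,423,160,32),onz(c,393,234,32),onz(c,415,236,32);print("rib",np.round(r,1).tolist())
# worn bar y in grasp: hole centre (316,154), plate top = tcp - 3 approx
for cc,u,v,z in((c,316,154,123),(b,200+174/1.5,230/1.5,64),(b,200+173/1.5,143/1.5,64),(c,316,95,123)):print("grip",onz(cc,u,v,z).round(1))
E
```

```text
corner [437.  -89.8  18. ]
corner [592.2 -75.1  18. ]
corner [ 609.1 -269.4   18. ]
hole [ 552.1 -127.6   13. ]
hole [ 556.2 -227.1   13. ]
tray yaw 5.401500029147892
tray centre [ 524.01400886 -182.0225739 ]
rib [[545.0, -147.3, 32.0], [558.1, -146.1, 32.0], [546.5, -203.4, 32.0], [563.1, -203.4, 32.0]]
grip [ 482.  -131.2  123. ]
grip [551.2 203.8  64. ]
grip [551.7 227.4  64. ]
grip [ 479.7 -107.3  123. ]
```

The tray centre is at (524,−182), so the bar sits 37 mm to its −x side. Lowering.

```bash
python3 -m inch '[0,0,-3.5,0,0,0,1,0,0,-3.5,0,0,0,1,0,0,-2.5,0,0,0,1,0,0,-1,0,0,0,1,0,0,-0.3,0,0,0,1,0,0,0,0,0,0,1,0,0,0,0,0,0,1]'; python3 -m inch '[0,0,-0.15,0,0,0,1,0,0,0,0,0,0,1]'
```

```text
time: 6.15
tool_pos: [488.1, -184.3, 19.7]
orientation: [2.115, 2.319, 0.001]
ft_force: [0.9, 0.8, -0.5]
opening: 12.5
grasp_force: 51.7
time: 6.4
tool_pos: [488.3, -184.3, 19.5]
orientation: [2.116, 2.318, 0.002]
ft_force: [-0.7, 2.6, 11.2]
opening: 12.6
grasp_force: 53.2
```

Contact with the tray floor is felt (11 N). I'll release, rise and move over to the new bar.

```bash
python3 -m inch '[0,0,0.1,0,0,0,4,0,0,0,0,0,0,4,0,0,0,0,0,0,4,0,0,3,0,0,0,4,0,0,3,0,0,0,4,3.3,0.25,0,0,0,-0.026,5,3.3,0.25,0,0,0,-0.026,5,0,0,0,0,0,0,5,0,0,0,0,0,0,5]'
python3 - <<'E'
from h import *
import pickle
c=camera("wrist");pickle.dump(c,open("w5.pkl","wb"));s=get_state();print(s["tool_pos"])
cv2.imwrite("pics/w5.png",c["frame"][:,:,::-1])
E
```

```text
time: 7.52
tool_pos: [551.9, -178.6, 77.6]
orientation: [-2.175, -2.264, 0.002]
ft_force: [0.1, 0.7, 0.8]
opening: 49.8
grasp_force: 0.0
[ 551.65895192 -178.68444978   77.66418047]
```

View pics/w5.png

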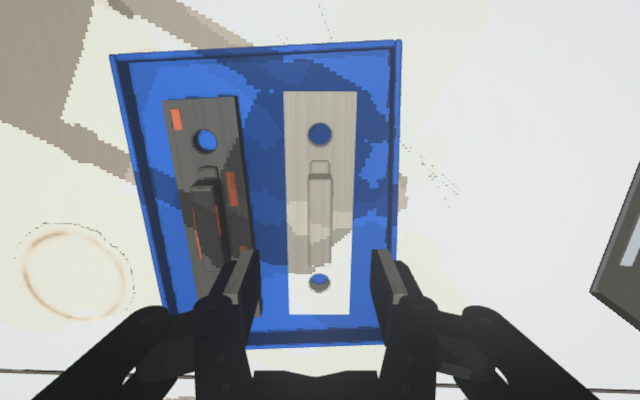

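The worn bar lies flat in the tray. The new bar's holes are at (319,133) and (319,282), aligned with the gripper and about 2 mm to +x. I'm descending and gripping it.

```bash
python3 -m inch '[0.2,0,-3,0,0,0,4,0,0,-2,0,0,0,4,0,0,-0.8,0,0,0,4,0,0,0,0,0,0,1,0,0,0,0,0,0,1,0,0,0,0,0,0,1,0,0,0,0,0,0,1,0,0,0,0,0,0,1]' 60
python3 - <<'E'
from h import *
import pickle
c=camera("wrist");pickle.dump(c,open("w6.pkl","wb"));b=pickle.load(open("w3.pkl","rb"))
A=c["frame"][60:260,220:420,::-1];B=b["frame"][60:260,220:420,::-1]
cv2.imwrite("pics/w6.png",cv2.resize(np.hstack([B,A]),None,fx=2,fy=2,interpolation=cv2.INTER_CUBIC))
s=get_state();print(s["tool_pos"],s["ft_force"],s["opening"])
E
```

```text
time: 8.57
tool_pos: [555.3, -179.2, 20.9]
orientation: [2.176, 2.264, 0.0]
ft_force: [-1.3, 0.3, 4.1]
opening: 11.9
grasp_force: 61.1
[ 555.3114136  -179.24733488   20.93233327] [-1.48059796 -0.51375929  4.12971185] 12.344390422258423
```

View pics/w6.png

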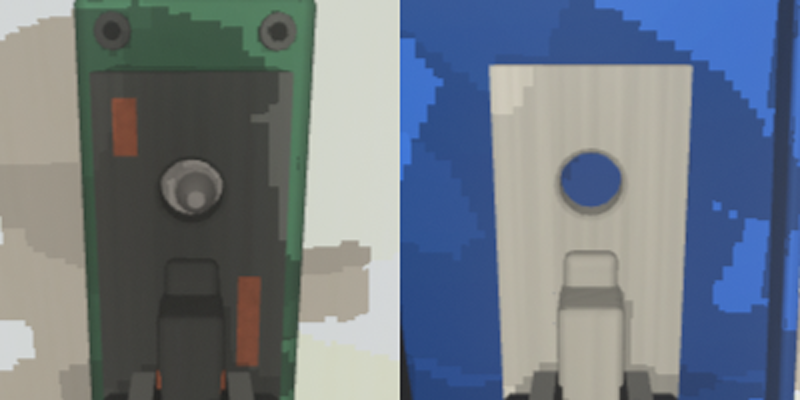

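Both crops show the same grip. The worn bar's hole is at crop (191,187) with the stud tip at (196,197). The new bar's hole is at (191,181), so the new bar sits about 1 mm further to +y in the fingers. I'll lift it and carry it over the studs.

```bash
python3 -m inch '[0,0,2,0,0,0,1,0,0,4.5,0,0,0,1,0,0,4.5,0,0,0,1,-0.1,5.5,0,0,0,-0.012,1,-0.1,5.5,0,0,0,-0.012,1,-0.1,5.5,0,0,0,-0.012,1,-0.1,5.5,0,0,0,-0.012,1,-0.1,5.5,0,0,0,-0.012,1,-0.1,5.5,0,0,0,-0.012,1,0,0,0,0,0,0,1,0,0,0,0,0,0,1,0,0,0,0,0,0,1]'
python3 - <<'E'
from h import *
import pickle
b=pickle.load(open("w3.pkl","rb"))
print("tip",onz(b,220+196/2,60+197/2,69),"hole",onz(b,220+191/2,60+187/2,64))
c=camera("wrist");pickle.dump(c,open("w7.pkl","wb"))
A=c["frame"][:,200:440,::-1]
cv2.imwrite("pics/w7.png",cv2.resize(A,None,fx=1.5,fy=1.5,interpolation=cv2.INTER_CUBIC))
print(get_state()["tool_pos"],get_state()["ft_force"],get_state()["orientation"])
E
```

```text
time: 10.12
tool_pos: [548.9, 149.8, 129.9]
orientation: [-2.259, -2.184, 0.001]
ft_force: [0.3, -0.1, -2.6]
opening: 12.2
grasp_force: 60.3
tip [551.99064484 202.61973746  69.        ] hole [551.01200535 203.75180787  64.        ]
[549.00946522 149.71056701 129.99342867] [-0.17986582 -0.3820559  -3.63515729] [-2.25903535e+00 -2.18318492e+00  9.08261555e-04]
```

```bash
python3 -m inch '[0.15,0.03,-2.5,0,0,0,1,0,0,-1.3,0,0,0,1,0,0,0,0,0,0,1,0,0,0,0,0,0,1,0,0,0,0,0,0,1]'
python3 - <<'E'
from h import *
import pickle
c=camera("wrist");pickle.dump(c,open("w8.pkl","wb"))
A=cv2.resize(c["frame"][60:260,220:420,::-1],None,fx=2,fy=2,interpolation=cv2.INTER_CUBIC)
A=np.hstack([A,cv2.resize(c["frame"][110:190,275:355,::-1],(400,400),interpolation=cv2.INTER_CUBIC)])
cv2.imwrite("pics/w8.png",A)
print(get_state()["tool_pos"],get_state()["ft_force"],get_state()["orientation"])
print(proj(c,(552,202.6,69)),proj(c,(552,202.6,62)),proj(c,(552,202.6,56)))
E
```

```text
time: 10.8
tool_pos: [551.1, 151.3, 93.0]
orientation: [2.256, 2.184, 0.002]
ft_force: [-0.1, 0.5, -2.5]
opening: 12.1
grasp_force: 60.2
[551.02206134 151.40435188  93.0016022 ] [-0.21315836 -0.024184   -3.12337286] [2.25642661e+00 2.18455253e+00 2.02109196e-03]
[314.08752424 145.95408131] [314.104871   143.54772408] [314.11871346 141.62748728]
```

View pics/w8.png

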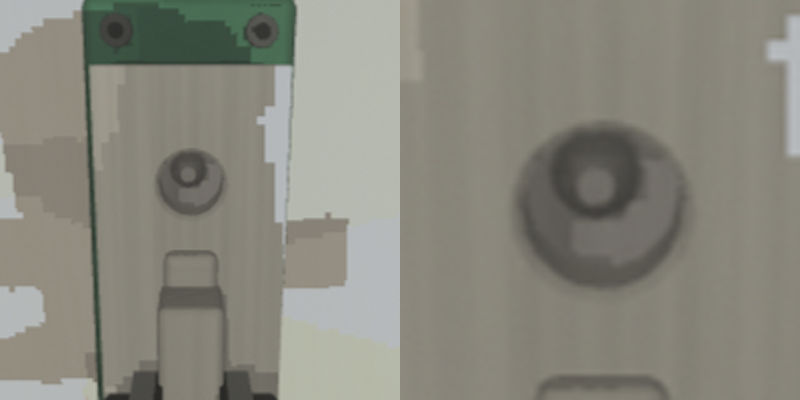

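The stud tip is visible through the hole at px (314.4,147.6), and the hole rim is centred at (315.6,150.6). I'll compute the remaining offset.

```bash
python3 - <<'E'
from h import *
import pickle
c=pickle.load(open("w8.pkl","rb"));R=np.array(c["T"])[:3,:3]
for z in(86,88,90): print(z,onz(c,314.4,147.6,69)-onz(c,315.6,150.6,z))
print(onz(c,220+115/2,60+15,18)-onz(c,220+262/2,60+15,18),onz(c,314.4,147.6,69))
for u,v,z in((220+90/2,60+65/2,88),(220+290/2,60+65/2,88)):print(onz(c,u,v,z))
E
```

```text
86 [ -0.58070429  -1.69190476 -17.        ]
88 [ -0.58630969  -2.06448972 -19.        ]
90 [ -0.5919151   -2.43707469 -21.        ]
[-43.43209267   1.35299509   0.        ] [552.12495772 201.79930923  69.        ]
[532.88542287 228.31799503  88.        ]
[573.51750808 227.04975732  88.        ]
```

```bash
python3 -m inch '[-0.06,-0.16,0,0,0,0,1,0,0,0,0,0,0,1,0,0,-0.6,0,0,0,1,0,0,-0.6,0,0,0,1,0,0,-0.5,0,0,0,1,0,0,0,0,0,0,1,0,0,0,0,0,0,1]'
```

```text
time: 11.72
tool_pos: [550.0, 149.7, 75.2]
orientation: [2.257, 2.185, 0.0]
ft_force: [-0.9, -0.5, -3.5]
opening: 12.0
grasp_force: 60.3
```

Both studs are through without contact (force is the bar's weight only). Now I'll press down gradually.

```bash
python3 -m inch '[0,0,-0.4,0,0,0,1,0,0,-0.3,0,0,0,1,0,0,0,0,0,0,1,0,0,0,0,0,0,1]'; python3 -m inch '[0,0,-0.2,0,0,0,1,0,0,-0.2,0,0,0,1,0,0,0,0,0,0,1,0,0,0,0,0,0,1]'; python3 - <<'E'
from cell import *
print([get_state()[k] for k in("ft_force","ft_torque")])
E
```

```text
time: 12.22
tool_pos: [550.4, 149.8, 68.7]
orientation: [2.257, 2.185, 0.002]
ft_force: [1.2, 0.2, 1.6]
opening: 12.4
grasp_force: 60.8
time: 12.72
tool_pos: [550.4, 149.8, 64.9]
orientation: [2.256, 2.185, 0.002]
ft_force: [0.3, -0.3, 5.8]
opening: 11.9
grasp_force: 61.4
[array([ 0.31865638, -0.27346644,  5.83863439]), array([ 0.01818557,  0.00368315, -0.02345095])]
```

```bash
python3 -m inch '[0,0,-0.3,0,0,0,1,0,0,0,0,0,0,1,0,0,0,0,0,0,1,0,0,0,0,0,0,1]'; python3 -m inch '[0,0,0,0,0,0,1,0,0,0,0,0,0,1,0,0,0,0,0,0,1,0,0,0,0,0,0,1]'; python3 - <<'E'
from h import *
import pickle
f=[]; 
for n in("wrist","scene","top"):
    c=camera(n);s=get_state();f.append(s["ft_force"]);print(s["ft_force"].round(2),s["ft_torque"].round(3),s["tool_pos"].round(1))
    pickle.dump(c,open(n+"9.pkl","wb"))
# worn bar check in top view: orange patches inside tray
c=pickle.load(open("top9.pkl","rb"));h=cv2.cvtColor(c["frame"],cv2.COLOR_RGB2HSV)
m=cv2.inRange(h,(0,0,0),(180,110,75));m[:,:345]=0;m[:,425:]=0;m[:185]=0;m[252:]=0
k=max(cv2.findContours(m,0,1)[0],key=cv2.contourArea);r=cv2.minAreaRect(k);print("dark in tray",r,onz(c,*r[0],14))
E
```

```text
time: 13.22
tool_pos: [550.5, 149.8, 62.4]
orientation: [2.256, 2.184, 0.002]
ft_force: [-0.8, -0.2, 8.9]
opening: 11.8
grasp_force: 61.8
time: 13.72
tool_pos: [550.5, 149.8, 62.4]
orientation: [2.256, 2.184, 0.002]
ft_force: [-0.5, 0.9, 8.5]
opening: 11.7
grasp_force: 61.8
[-0.66  0.58  8.59] [-0.021  0.194 -0.036] [550.5 149.8  62.4]
[-1.15  0.19  8.3 ] [-0.002  0.182 -0.007] [550.4 149.8  62.4]
[-0.84 -0.27  8.41] [-0.029  0.243 -0.012] [550.5 149.8  62.4]
dark in tray ((385.2010498046875, 230.73500061035156), (14.886235237121582, 53.01542282104492), 83.82982635498047) [ 488.15971349 -184.78297489   14.        ]
```

Pressing steadily: 8.5 N at the wrist plus the bar's weight is about 11 N, roughly 9.5 mm of travel. The top view puts the worn bar in the tray at (488,−185). Handing in.

```bash
python3 -c "from cell import finish_job; print(finish_job())"
```

```text
the job is handed in; nothing more can be done
None
```

The job is handed in at about 14 s: the new bar is on both studs, gripped and pressed down with about 11 N (roughly 9.5 mm of travel, worked out from the force), and the worn bar lies flat in the tray, let go; no verdict came back.

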